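# Thread the thermal sensor's post into its two-eared holder

## Task

Take the thermal sensor (the post with the box-shaped head and lens) out of the rack and thread its steel post down through the holder's upper ear, the brake shoe and the lower ear, pushing it until its collar sits fully home on the upper ear, then let go. Come down slowly, feel for the hole gently and never force the post against the holder. Leave the lamp post in the rack and everything else on the bench where it is.

Things in the scene. Friction and masses are not known exactly. Their poses are not given: they have to be found in the camera images.
- sensor: Thermal sensor: steel post 12 mm thick, 80 mm long, then a collar 22 mm across, 8 mm thick, then a black box head 36 x 30 x 40 mm (x, y, z) with a round lens on its +x face. Origin: centre of the post's lower end (tip, tapered to 9 mm over its last 5 mm); z up the post; head from z = 88 to 128 mm. 0.2 kg. Starts upright in one of the rack's holes. Grip its two plain faces (+y and -y).
- lamp: The other post in the rack, to be left there: same steel post and collar, but with a round black lamp head 32 mm across. Origin at the post's lower end.
- rack: Grey fixed rack, 60 x 190 x 95 mm (x, y, z), an open frame; its 20 mm thick top plate has two 14 mm holes at y = -55 and +55 mm on its middle line. Origin: centre of the underside; the rack's top is at z = 95 mm; a parked post's tip is at z = 15 mm.
- holder: Fixed two-eared post holder: steel base plate 150 x 90 x 12 mm (x = -60 to 90 mm) with an aluminium carriage: two level ears 60 x 50 x 10 mm one above the other (lower z = 40 to 50, upper z = 100 to 110 mm), joined by a column at their +x end, a 13.5 mm hole in the middle of each, on one vertical axis. Origin: underside of the base plate at slot zero. With the post home its tip is at z = 30 mm.
- slot_zero (a point): Fixed mark on the holder, 110 mm above the holder's origin, level with the upper ear's top; axes as the holder's. NOT the hole: the carriage was slid along a slot by hand and clamped, so that the hole axis is at y = 0 and anywhere from x = 4 to 26 mm from this mark; not measured, to be seen or felt for. The holder stands 80 N at most and knocks count: touch at 20 mm/s or slower.
- shoe_level (a point): Fixed mark on the holder, 78 mm above its origin: the height of the top of the brass brake shoe (8 mm thick, 13.5 mm hole) between the ears. A spring pushes the shoe 1.8 mm out of line to +y; the tapered tip wedges it back (about 9 N sideways). It then grips the post, which does not sink by its own weight: push with some 5 to 15 N.
- tape: Roll of white tape, 48 mm across, 15 mm high, lying on the bench; not needed.
- screwdriver: Screwdriver lying on the bench; not needed.
- beaker: Glass beaker, 70 mm across, 90 mm high; not needed.
- mouse: Black computer mouse, 100 x 60 x 30 mm; not needed.
- meter: Yellow handheld multimeter lying flat, 170 x 85 x 38 mm; not needed.
- adapter: Black plug-in power adapter, 75 x 50 x 45 mm; not needed.
- board: Small green circuit board, 90 x 60 mm; not needed.

How it is judged:
By the outcome, as a careful person would: the job done as asked, in the order asked, and still so for the second after the job is handed in, with the robot touching nothing.
It also fails if it takes over 64 s, if anything falls off the work surface, if the arm or the gripper's body presses on something with over 40 N, if the wrist force passes 120 N, or if a joint passes its speed limit or range.

## Robot

A 7-joint arm with a two-finger parallel gripper is mounted at the origin on the work surface. World frame = base frame: x ahead of the robot, y to its left, z up, the work surface at z = 0. Lengths are in m, angles in rad, forces in N, time in s.
With the tool pointing down it reaches from about 0.35 to 0.9 m from the base axis. Payload 8.1 kg.
Tool frame: the origin (TCP) lies midway between the tips of the shut fingers; the grasp point (between the pads) lies behind it (manip.grasp_offset is the z of the grasp point in the tool frame, in m); z points along the fingers, y is the direction in which the jaws open and shut (so a half turn about z gives the same grasp; the last joint's range is limited). The gripper opens to 92 mm and grips with 3 to 60 N. Pads are 19 mm wide; open, the fingers measure 130 mm over their backs; the gripper's body (75 mm by 190 mm) begins 47 mm behind the grasp point.
Start: joints at [-1.243, 0.434, 0.025, 1.573, -0.012, 1.134, -0.075], TCP at [0.261, 0.568, 0.227] pointing down, gripper open.
Joint ranges: [-2.62, 2.62], [-0.44, 2.09], [-1.27, 1.32], [0.08, 2.57], [-1.32, 4.46], [0.12, 2], [-2.74, 2.74]. Speed limits (rad/s): [2.22, 2.22, 3.01, 3.01, 3.14, 3.14, 3.14].

## Interface

Orientations are given as a rotation vector (axis times angle).
In Python, from workcell import manip, vision, job, nets gives the robot as it stands.
- The arm moves only by the shell command python3 -m crank 'ROWS' [FORCE]. ROWS is JSON, a list of rows, each an object with "gripper": the opening, from -1 (shut) to 1 (fully open); "dp": the shift along the tool's x, y, z in mm, a list of three; "turn": the turn, a rotation vector about the tool's x, y, z in degrees, a list of three. A call has 1 to 20 rows; each row shifts and turns the commanded pose from where the row before left it, along the tool's axes as they then stand; what a row does not reach is not made up. A row lasts 1/8 s, in which the tool goes at most 62.5 mm and 10.7 degrees, less where a joint would pass 70% of its speed; a pose out of reach is approached as far as the arm can. A call is refused whole if a number of a shift passes 62.5 or a number of a turn 10.7, either way. A call with a gripper value outside its range is refused whole. The fingers move at their own pace and stop on an object; FORCE is the grip in N (left out, the last holds). Time passes only in rows, so rows that do not move let the fingers close. It gives the time, the measured TCP pose, the force and the opening at its end, in the units of the state.
- manip.get_state(): the state, without advancing time (a new reading comes with each control period).
- vision.capture(name): name is "side" or "top" or "wrist"; returns a dict with "frame" (384x512x3 uint8, red, green, blue), "fov_y" (degrees; the focal length in pixels is half the picture's height over the tangent of half this angle, whatever the lens; pixels are square), "cx", "cy" (the principal point, pixels), "rvec" (rotation vector, rad) and "tvec" (3), from world to camera coordinates, as OpenCV has them; the wrist camera has in their place "mount" (4x4, takes a point from camera to tool coordinates, whose origin is the TCP and whose axes are the flange's). Camera axes: x right, y down, z forward; pixel columns grow to the right and rows downward; lengths in m; the calibration is good to about 2 mm. A picture is of the moment at which its call begins: read the wrist's pose just before it. There is no depth.
- job.finish_job(): hands the job in, once; it reports no verdict.
Trained networks look in a picture, given as the dict that the camera call returned (one of the last four; its "shot" number tells which), for a name from the list of things; names that differ only in an ending like _2 or _b are one class to them, and where a whole thing is asked for, a point or a joint stands for the part that bears it (a point fixed in the world has none). Each returns a list of dicts, best first, with "conf" (0 to 1); they miss things now and then, are a little off and sometimes report something else, mostly with a low value. They report only what shows in the picture. A call takes as long as a camera call.
- nets.outline_of(name, picture): "region" (384x512 bool, what is visible of it) and "rect" ([left, top, right, bottom] in pixels, round what is visible of it).
- nets.pinpoint(name, picture): "xy" ([column, row] in pixels: a listed point, or the origin of a listed thing).
The state is a dict: "time": time; "joint_pos": joint angles; "joint_velocities": joint speeds; "effort": joint torques, N m; "ee_pos": TCP position; "eef_rot": TCP orientation; "ft_force": force on the tool from outside, world axes, zero at the start; "ft_torque": the same for the moment, N m; "grip_width": opening from 0.0 (shut) to 1.0 (fully open).
Only numpy, scipy, OpenCV 4.12 (cv2) and the standard library are available. Lean on these libraries where they do the work, as an engineer would, in place of code of your own. Each camera call takes 0.05 s, during which the arm holds its last target.

## Working session

There is one attempt and no reset: what is moved stays moved. The work goes in short steps, Python scripts to look and compute and a shell command to move; the robot and the scene stay as the last step left them, time stands still between calls to the robot, and variables do not carry over. Pictures are saved under pics/ and viewed, and the job is handed in when it is done.

```bash
ls; mkdir -p pics
cat > h.py <<'E'
import numpy as np, cv2
from scipy.spatial.transform import Rotation as R
from workcell import manip, vision, job, nets
def K(p):
    f=p["frame"].shape[0]/2/np.tan(np.radians(p["fov_y"])/2)
    return np.array([[f,0,p["cx"]],[0,f,p["cy"]],[0,0,1.]])
def cap(name):
    s=manip.get_state(); p=vision.capture(name)
    if "mount" in p:
        T=np.eye(4);T[:3,:3]=R.from_rotvec(s["eef_rot"]).as_matrix();T[:3,3]=s["ee_pos"]
        C=T@np.array(p["mount"]); W=np.linalg.inv(C)
        p["Rc"]=W[:3,:3];p["tc"]=W[:3,3]
    else:
        p["Rc"]=R.from_rotvec(np.ravel(p["rvec"])).as_matrix();p["tc"]=np.ravel(p["tvec"])
    return p
def proj(p,X):
    c=p["Rc"]@np.asarray(X,float)+p["tc"];u=K(p)@c;return u[:2]/u[2]
def ray(p,xy):
    o=-p["Rc"].T@p["tc"];d=p["Rc"].T@np.linalg.inv(K(p))@np.array([xy[0],xy[1],1.]);return o,d/np.linalg.norm(d)
def onz(p,xy,z):
    o,d=ray(p,xy);return o+d*(z-o[2])/d[2]
def tri(obs):
    A=np.zeros((3,3));b=np.zeros(3);M=[]
    for p,xy in obs:
        o,d=ray(p,xy);P=np.eye(3)-np.outer(d,d);A+=P;b+=P@o;M.append((P,o))
    x=np.linalg.solve(A,b);return x,[np.linalg.norm(P@(x-o))*1000 for P,o in M]
def save(p,fn,crop=None,s=1):
    im=p["frame"][:,:,::-1].copy()
    if crop: l,t,r,b=crop; im=im[t:b,l:r]
    if s!=1: im=cv2.resize(im,None,fx=s,fy=s,interpolation=cv2.INTER_CUBIC)
    cv2.imwrite(fn,im)
E
cat > a.py <<'E'
from h import *
np.set_printoptions(precision=4,suppress=True)
s=manip.get_state();print({k:np.round(v,3).tolist() for k,v in s.items()},manip.grasp_offset)
for c in ["top","side"]:
    p=cap(c);save(p,f"pics/{c}0.png",s=1.5)
    print(c,p["fov_y"],-p["Rc"].T@p["tc"])
    for n in ["sensor","lamp","rack","holder","slot_zero","shoe_level"]:
        r=nets.pinpoint(n,p);print(n,[(np.round(q["xy"],1).tolist(),round(q["conf"],2)) for q in r[:3]])
        if n in("sensor","lamp","rack","holder"):
            r=nets.outline_of(n,p);print('   ',[(q["rect"],round(q["conf"],2)) for q in r[:3]])
E
python3 a.py
```

```text
pics
{'time': 0.0, 'joint_pos': [-1.243, 0.435, 0.025, 1.574, -0.012, 1.134, -0.075], 'joint_velocities': [-0.001, -0.0, -0.0, 0.003, 0.001, -0.001, 0.001], 'effort': [-0.001, -66.782, 0.985, -31.446, -0.061, 0.043, 0.0], 'ee_pos': [0.261, 0.567, 0.226], 'eef_rot': [-0.672, -3.069, 0.003], 'ft_force': [-0.3, 0.037, 0.633], 'ft_torque': [-0.025, -0.026, 0.005], 'grip_width': 0.998} -0.0188
top 44.80563021010683 [ 0.3797 -0.0243  1.4897]
sensor [([170.2, 214.0], 0.59)]
    [([158.7, 199.1, 173.8, 215.6], 0.46)]
lamp [([203.9, 203.9], 0.64)]
    [([194.2, 197.2, 210.2, 209.6], 0.62)]
rack [([190.3, 213.5], 0.74)]
    [([154.7, 196.8, 220.2, 228.1], 0.62)]
holder [([298.6, 230.3], 0.91)]
    [([276.1, 199.6, 320.2, 251.1], 0.66)]
slot_zero []
shoe_level [([302.0, 224.7], 0.84), ([236.4, 154.0], 0.54)]
side 57.522673501723816 [0.3356 0.8055 0.5839]
sensor []
    [([230.1, 223.3, 254.3, 247.8], 0.87)]
lamp []
    [([250.7, 193.5, 262.0, 220.0], 0.56)]
rack [([252.2, 263.1], 0.6)]
    [([228.7, 210.4, 268.4, 287.1], 0.91)]
holder [([307.0, 196.7], 0.73)]
    [([280.8, 162.4, 326.5, 206.4], 0.91)]
slot_zero [([306.8, 167.9], 0.57)]
shoe_level [([304.3, 179.1], 0.59)]
```

View pics/top0.png

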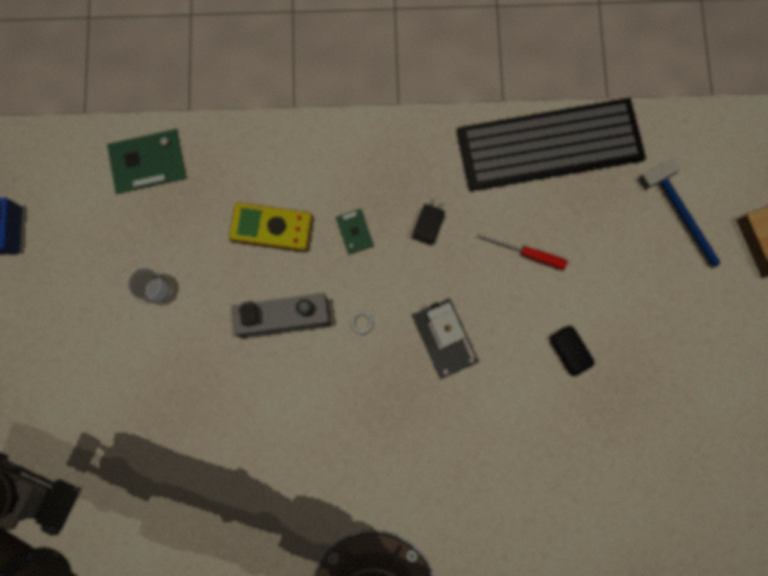

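View pics/side0.png

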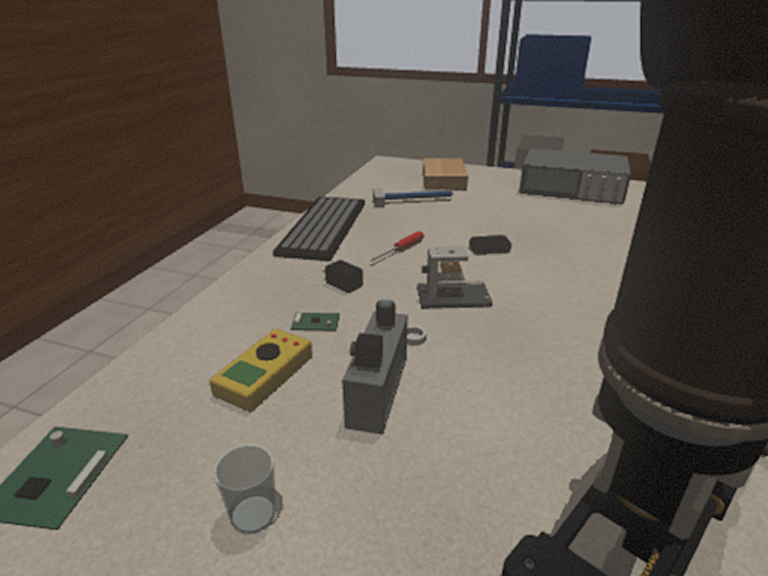

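The top view shows the rack at about (187,210) in native pixels, with the square sensor head at (166,210) and the round lamp at (204,205). The holder is at (297,226), with its hole near (298,219). The side view shows the sensor's lens facing away from the robot (+x).

```bash
cat > b.py <<'E'
from h import *
np.set_printoptions(precision=4,suppress=True)
p=cap("top");save(p,"pics/top1.png",crop=(145,185,335,260),s=4)
r=nets.outline_of("rack",p)[0]["region"].astype(np.uint8)
for n,z in [("rack",.095),("sensor",.143),("lamp",.13),("holder",.11)]:
    r=nets.outline_of(n,p)
    if not r: print(n,None);continue
    m=r[0]["region"].astype(np.uint8);c=max(cv2.findContours(m,0,1)[0],key=cv2.contourArea)
    box=cv2.boxPoints(cv2.minAreaRect(c));w=np.array([onz(p,q,z) for q in box])
    print(n,box.mean(0),w.mean(0),[np.degrees(np.arctan2(*(w[i+1]-w[i])[1::-1])).round(1) for i in (0,1)],[np.linalg.norm(w[i+1]-w[i]).round(4) for i in (0,1)])
print("holder origin",onz(p,(298.6,230.3),0), onz(p,(298,219),.11))
a,b=p,cap("side")
print(manip.get_state()["time"])
E
python3 b.py
```

```text
rack [186.4878 209.9107] [0.5646 0.1684 0.095 ] [np.float64(-83.8), np.float64(-173.3)] [np.float64(0.196), np.float64(0.0719)]
sensor [165.5 208.5] [0.5641 0.2231 0.143 ] [np.float64(-91.6), np.float64(-180.0)] [np.float64(0.038), np.float64(0.0441)]
lamp None
holder [296.0773 224.799 ] [ 0.5092 -0.1583  0.11  ] [np.float64(-67.6), np.float64(-158.8)] [np.float64(0.0871), np.float64(0.1434)]
holder origin [ 0.5011 -0.1764  0.    ] [ 0.5257 -0.1649  0.11  ]
1.45
```

View pics/top1.png

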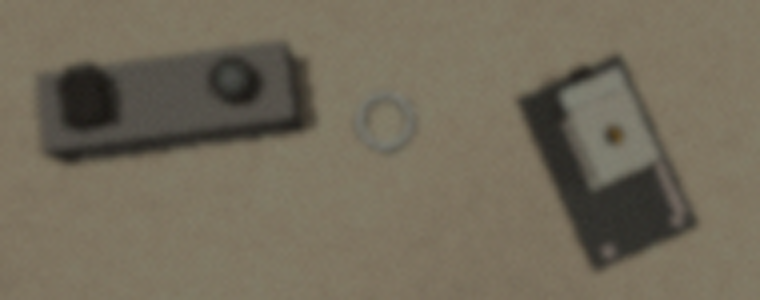

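```bash
cat >> h.py <<'E'
def plan(pos,yaw,ref=None):
    """remaining shift in present tool axes (mm) and yaw turn (deg). Tool z down, tool y along world dir yaw+90 (mod 180)"""
    s=manip.get_state();Rm=R.from_rotvec(s["eef_rot"]).as_matrix()
    d=np.array(pos)-s["ee_pos"]
    ya=np.arctan2(Rm[1,1],Rm[0,1]); 
    best=[]
    for k in (0,np.pi):
        y=yaw+np.pi/2+k
        y3=np.array([np.cos(y),np.sin(y),0]);z3=np.array([0,0,-1.]);x3=np.cross(y3,z3)
        Rt=np.stack([x3,y3,z3],1)
        best.append((R.from_matrix(Rm.T@Rt).as_rotvec(degrees=True)))
    best.sort(key=np.linalg.norm)
    print("dp tool mm (present axes)",np.round(Rm.T@d*1000,1),"turn",np.round(best[0],2),"alt",np.round(best[1],1),"world d",np.round(d*1000,1),"t",s["time"],"F",np.round(s["ft_force"],1))
E
python3 - <<'E'
from h import *
p=cap("wrist");print(np.round(p["mount"],3),p["fov_y"])
print(np.round(R.from_rotvec(manip.get_state()["eef_rot"]).as_matrix(),3))
plan([.564,.223,.33],np.radians(4))
E
```

```text
[[ 0.    -0.951 -0.309  0.084]
 [ 1.     0.     0.001 -0.   ]
 [-0.001 -0.309  0.951 -0.157]
 [ 0.     0.     0.     1.   ]] 69.28378285035916
[[-0.909  0.418  0.   ]
 [ 0.418  0.909 -0.   ]
 [-0.    -0.    -1.   ]]
dp tool mm (present axes) [-419.3 -186.8 -103.3] turn [ -0.     0.   -28.69] alt [  0.    0.  151.3] world d [ 302.9 -344.9  103.3] t 1.5 F [-1.1  0.6 -0.8]
```

```bash
python3 -m crank '[{"gripper":1,"dp":[-52.4,-23.4,-12.9],"turn":[0,0,0]},{"gripper":1,"dp":[-52.4,-23.4,-12.9],"turn":[0,0,0]},{"gripper":1,"dp":[-52.4,-23.4,-12.9],"turn":[0,0,0]},{"gripper":1,"dp":[-52.4,-23.4,-12.9],"turn":[0,0,0]},{"gripper":1,"dp":[-52.4,-23.4,-12.9],"turn":[0,0,0]},{"gripper":1,"dp":[-52.4,-23.4,-12.9],"turn":[0,0,0]},{"gripper":1,"dp":[-52.4,-23.4,-12.9],"turn":[0,0,0]},{"gripper":1,"dp":[-52.4,-23.4,-12.9],"turn":[0,0,0]},{"gripper":1,"dp":[0,0,0],"turn":[0,0,-9.6]},{"gripper":1,"dp":[0,0,0],"turn":[0,0,-9.6]},{"gripper":1,"dp":[0,0,0],"turn":[0,0,-9.5]},{"gripper":1,"dp":[0,0,0],"turn":[0,0,0]}]' 15
cat > c.py <<'E'
from h import *
import sys
np.set_printoptions(precision=4,suppress=True)
tag=sys.argv[1]
P={}
for c in ["wrist","top","side"]:
    p=cap(c);P[c]=p;save(p,f"pics/{c}{tag}.png",s=1.5)
    for n in sys.argv[2:]:
        r=nets.pinpoint(n,p);print(c,n,[(np.round(q["xy"],1).tolist(),round(q["conf"],2)) for q in r[:3]])
        r=nets.outline_of(n,p);print('   ',[(np.round(q["rect"]),round(q["conf"],2)) for q in r[:3]])
        if r: np.save(f"m_{c}_{n}.npy",r[0]["region"])
import pickle;pickle.dump(P,open(f"P{tag}.pkl","wb"))
plan([.564,.223,.33],np.radians(4))
E
python3 c.py 2 sensor rack lamp holder
```

```text
time: 3.0
ee_pos: [0.5638, 0.2226, 0.3299]
eef_rot: [0.108, -3.14, -0.0]
ft_force: [0.3, 0.3, -0.6]
grip_width: 1.0
wrist sensor [([255.7, 150.3], 0.8)]
    [(array([243., 148., 271., 185.]), 0.89)]
wrist rack [([228.7, 146.5], 0.88)]
    [(array([154., 130., 290., 184.]), 0.91)]
wrist lamp [([194.0, 150.9], 0.6), ([131.4, 136.9], 0.46)]
    [(array([162., 155., 190., 183.]), 0.96), (array([  0.,  52.,  69., 157.]), 0.5)]
wrist holder [([17.8, 97.5], 0.66)]
    [(array([  0.,  48.,  70., 155.]), 0.66)]
top sensor [([169.6, 214.0], 0.65), ([303.5, 223.9], 0.17)]
    [(array([156., 205., 174., 215.]), 0.66)]
top rack [([191.7, 215.2], 0.87)]
    [(array([157., 200., 221., 228.]), 0.65)]
top lamp [([202.4, 207.0], 0.66)]
    []
top holder [([298.3, 228.7], 0.96)]
    [(array([149., 138., 211., 169.]), 0.72), (array([275., 198., 319., 251.]), 0.56)]
side sensor []
    [(array([233., 222., 256., 248.]), 0.96)]
side rack [([252.9, 258.8], 0.89), ([168.9, 342.2], 0.19)]
    [(array([229., 207., 272., 287.]), 0.57), (array([250., 152., 281., 173.]), 0.34)]
side lamp [([305.4, 194.7], 0.65), ([261.9, 167.1], 0.38)]
    [(array([251., 197., 263., 216.]), 0.64)]
side holder [([308.4, 198.7], 0.88), ([326.3, 164.5], 0.52)]
    [(array([278., 164., 328., 206.]), 0.85)]
dp tool mm (present axes) [-0.3  0.3 -0. ] turn [ 0.   -0.    0.01] alt [   0.    0. -180.] world d [0.3 0.3 0. ] t 4.35 F [-0.3 -0.5 -0.1]
```

View pics/wrist2.png

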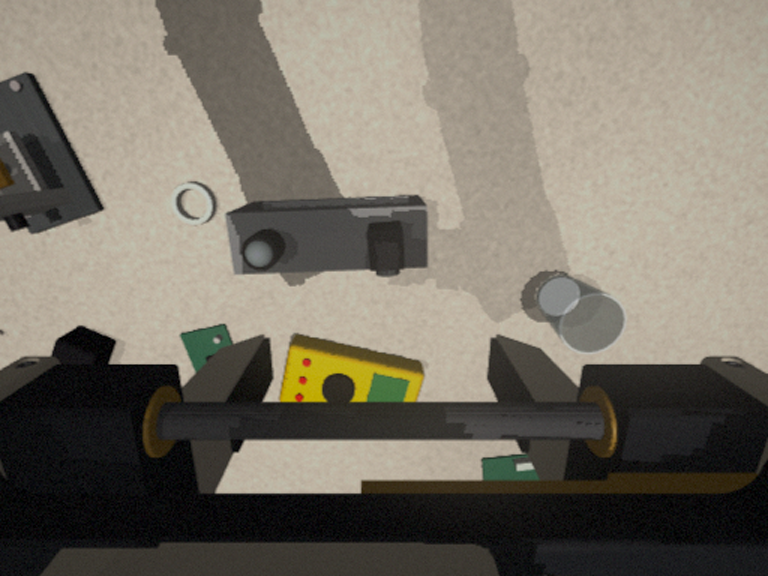

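View pics/side2.png

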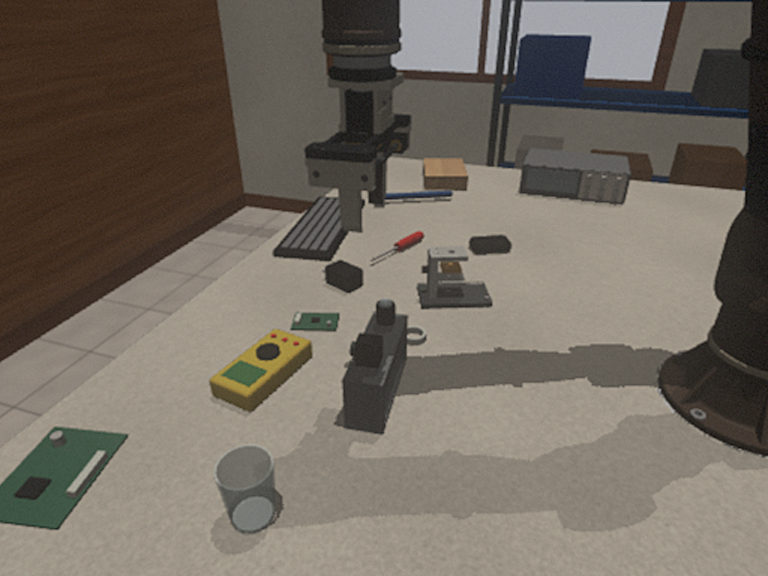

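```bash
cat > d.py <<'E'
from h import *
import pickle
from scipy.optimize import minimize
np.set_printoptions(precision=4,suppress=True)
P=pickle.load(open("P2.pkl","rb"))
save(P["wrist"],"pics/w2z.png",crop=(140,120,300,200),s=5)
print("tcp in side",proj(P["side"],manip.get_state()["ee_pos"]))
S=4
def hull(p,pts):
    q=np.array([proj(p,x) for x in pts]);return cv2.convexHull(((q+.5)*S*16-8).round().astype(np.int32))
def draw(p,hs):
    m=np.zeros((384*S,512*S),np.uint8)
    for h in hs: cv2.fillConvexPoly(m,h,1,shift=4)
    return cv2.resize(m.astype(np.float32),(512,384),interpolation=cv2.INTER_AREA)
def box(x0,x1,y0,y1,z0,z1): return np.array([[x,y,z] for x in(x0,x1) for y in (y0,y1) for z in (z0,z1)])
def cyl(r,z0,z1): 
    a=np.linspace(0,2*np.pi,24,endpoint=False);return np.array([[r*np.cos(t),r*np.sin(t),z] for t in a for z in(z0,z1)])
def place(pts,v,z): 
    c,s=np.cos(v[2]),np.sin(v[2]);return pts@np.array([[c,s,0],[-s,c,0],[0,0,1]])+[v[0],v[1],z]
rack=[box(-.03,.03,-.095,.095,0,.095)]
sens=[box(-.018,.018,-.015,.015,.088,.128),cyl(.011,.08,.088)]
def fit(parts,z,n,cams,v0):
    ms={c:np.load(f"m_{c}_{n}.npy").astype(np.float32) for c in cams}
    def cost(u):
        v=[u[0]/100,u[1]/100,u[2]/5];e=0
        for c in cams:
            d=draw(P[c],[hull(P[c],place(q,v,z)) for q in parts]);e+=np.abs(d-ms[c]).sum()/ms[c].sum()
        return e
    r=minimize(cost,[v0[0]*100,v0[1]*100,v0[2]*5],method="Nelder-Mead",options=dict(initial_simplex=np.array([[v0[0]*100,v0[1]*100,v0[2]*5]]*4)+np.array([[0,0,0],[1,0,0],[0,1,0],[0,0,.7]])))
    v=r.x/[100,100,5];print(n,cams,v[:2],"yaw",np.degrees(v[2]),"err",r.fun);return v
if __name__=="__main__":
    for cams in (["wrist"],["top"],["side"],["wrist","top"]):
        v=fit(rack,0,"rack",cams,[.56,.168,.1])
        c,s=np.cos(v[2]),np.sin(v[2]);print("  holes",v[:2]+.055*np.array([-s,c]),v[:2]-.055*np.array([-s,c]))
        fit(sens,.015,"sensor",cams,[.564,.223,.08])
E
python3 d.py
```

```text
tcp in side [243.0363 143.4668]
rack ['wrist'] [0.5672 0.173 ] yaw 6.7029914225726275 err 0.3175589144229889
  holes [0.5608 0.2276] [0.5736 0.1184]
sensor ['wrist'] [0.5625 0.2276] yaw 8.593025656680657 err 0.09237132221460342
rack ['top'] [0.5701 0.1655] yaw 6.325190113616137 err 0.7104377150535583
  holes [0.564  0.2201] [0.5761 0.1108]
sensor ['top'] [0.5625 0.2244] yaw 8.816931661053147 err 0.4410860538482666
rack ['side'] [0.5655 0.175 ] yaw 5.432196217539078 err 0.24200022220611572
  holes [0.5603 0.2298] [0.5707 0.1203]
sensor ['side'] [0.5621 0.2287] yaw 1.8514117859038097 err 0.1095321923494339
rack ['wrist', 'top'] [0.5675 0.1727] yaw 6.49981698020209 err 1.0375717878341675
  holes [0.5613 0.2273] [0.5737 0.118 ]
sensor ['wrist', 'top'] [0.5625 0.2272] yaw 7.758234243739926 err 0.5815930366516113
```

```bash
sleep 1
```

```text
(no output)
```

View pics/w2z.png

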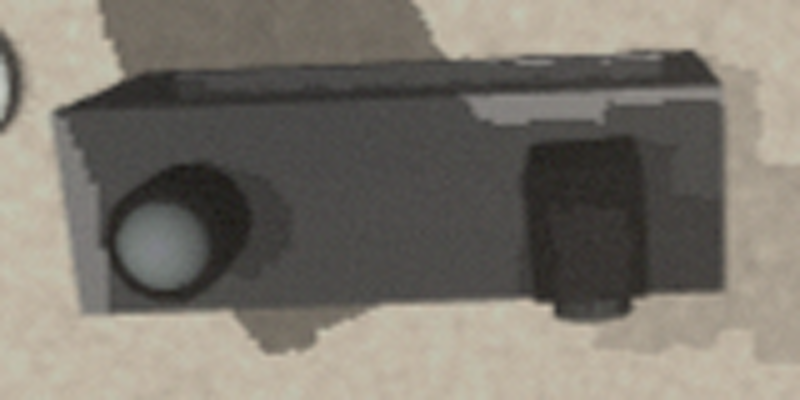

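Run:
```python
from h import *
import pickle
P=pickle.load(open("P2.pkl","rb"))
for z in (.12,.13,.14,.15,.16,.17,.18): print(z,onz(P["wrist"],(172.2,168.2),z).round(4))
# sensor: top face centre approx (593,252)
print(onz(P["wrist"],(140+593/5,120+252/5),.143))
for z in (.143,): print([onz(P["wrist"],(140+a/5,120+b/5),z).round(4) for a,b in ((549,205),(638,205),(540,298),(645,298))])
plan([.562,.2275,.20],np.radians(6.5))
```

```text
0.12 [0.5768 0.1132 0.12  ]
0.13 [0.5742 0.116  0.13  ]
0.14 [0.5716 0.1188 0.14  ]
0.15 [0.5689 0.1216 0.15  ]
0.16 [0.5663 0.1244 0.16  ]
0.17 [0.5637 0.1272 0.17  ]
0.18 [0.561 0.13  0.18 ]
[0.56607844 0.22945746 0.143     ]
[array([0.5547, 0.2175, 0.143 ]), array([0.5531, 0.2399, 0.143 ]), array([0.5792, 0.2168, 0.143 ]), array([0.5773, 0.2437, 0.143 ])]
dp tool mm (present axes) [  1.4   4.9 130. ] turn [ 0.   -0.   -2.49] alt [ -0.   -0.  177.5] world d [  -1.7    4.8 -130. ] t 4.35 F [-0.3 -0.5 -0.1]
```

```bash
python3 -m crank '[{"gripper":1,"dp":[0.4,5.3,40],"turn":[0,0,-2.5]},{"gripper":1,"dp":[0,0,45],"turn":[0,0,0]},{"gripper":1,"dp":[0,0,45],"turn":[0,0,0]},{"gripper":1,"dp":[0,0,40],"turn":[0,0,0]},{"gripper":1,"dp":[0,0,30],"turn":[0,0,0]},{"gripper":1,"dp":[0,0,22],"turn":[0,0,0]},{"gripper":1,"dp":[0,0,0],"turn":[0,0,0]}]'
python3 - <<'E'
from h import *
p=cap("side");save(p,"pics/side3.png",crop=(180,150,320,300),s=4)
p=cap("wrist");save(p,"pics/wrist3.png",s=1.5)
plan([.563,.2275,.108],np.radians(6.5))
E
```

```text
time: 5.22
ee_pos: [0.5618, 0.2275, 0.1064]
eef_rot: [0.178, -3.133, 0.002]
ft_force: [0.1, -0.9, 0.5]
grip_width: 0.999
dp tool mm (present axes) [ 0.4 -0.6  0.6] turn [0.01 0.03 0.01] alt [-1.0e-01  0.0e+00 -1.8e+02] world d [-0.4 -0.6 -0.6] t 5.325 F [ 0.1 -0.1  0.2]
```

View pics/side3.png

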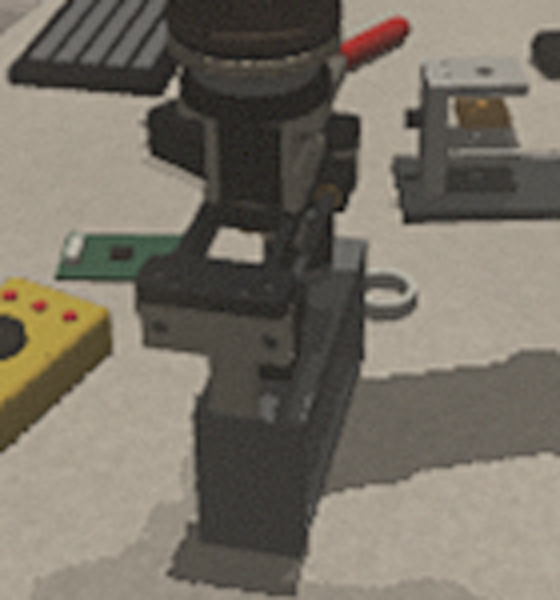

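View pics/wrist3.png

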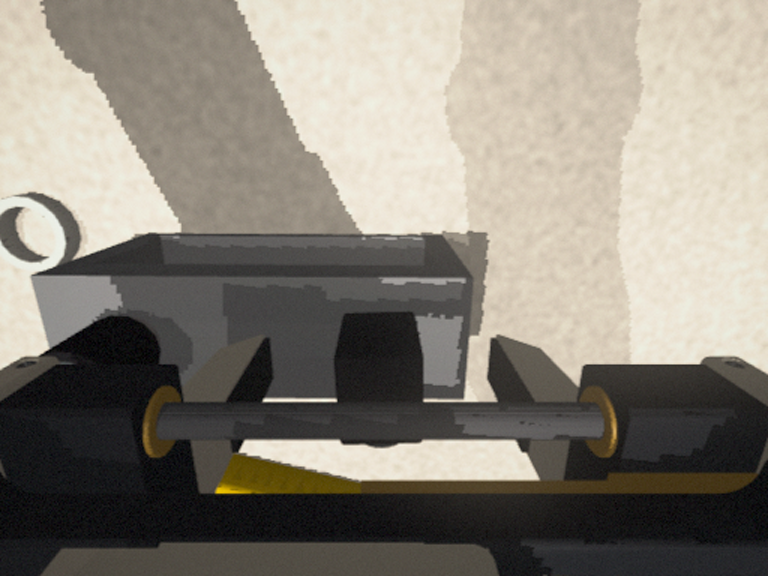

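The wrist view shows the head (columns 335–422) centred between the jaws (271–490) and square to them. I'll close now.

```bash
python3 -m crank '[{"gripper":-1,"dp":[0,0,0],"turn":[0,0,0]},{"gripper":-1,"dp":[0,0,0],"turn":[0,0,0]},{"gripper":-1,"dp":[0,0,0],"turn":[0,0,0]},{"gripper":-1,"dp":[0,0,0],"turn":[0,0,0]},{"gripper":-1,"dp":[0,0,0],"turn":[0,0,0]},{"gripper":-1,"dp":[0,0,0],"turn":[0,0,0]}]' 45
python3 - <<'E'
from h import *
import json
s=manip.get_state();print(s["grip_width"]*92,s["ft_force"],s["ee_pos"],s["joint_pos"])
p=cap("wrist");save(p,"pics/wrist4.png",s=1.5)
E
```

```text
time: 6.08
ee_pos: [0.5629, 0.228, 0.1079]
eef_rot: [0.178, -3.136, -0.0]
ft_force: [0.5, 0.5, -0.3]
grip_width: 0.393
36.153395373306864 [ 0.49115299  0.45845946 -0.25675453] [0.56294474 0.22796259 0.1078937 ] [-0.52183886  0.52314398  0.07071156  1.75504685 -0.04646254  0.86505389
  1.25400882]
```

View pics/wrist4.png

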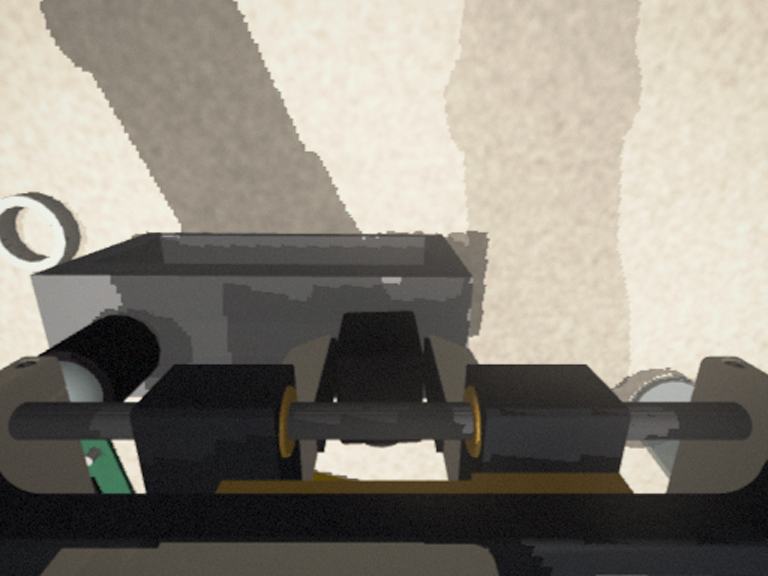

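```bash
python3 -m crank '[{"gripper":-1,"dp":[0,0,0],"turn":[0,0,0]},{"gripper":-1,"dp":[0,0,0],"turn":[0,0,0]},{"gripper":-1,"dp":[0,0,0],"turn":[0,0,0]}]' 45
python3 - <<'E'
from h import *
s=manip.get_state();print(s["grip_width"]*92,s["ft_force"],s["ft_torque"])
E
```

```text
time: 6.5
ee_pos: [0.5629, 0.228, 0.1079]
eef_rot: [0.178, -3.136, 0.0]
ft_force: [-0.4, -0.8, -0.4]
grip_width: 0.325
29.936707286348852 [-0.41420678 -0.84538546 -0.43350122] [ 0.05620398 -0.00573163 -0.03149183]
```

```bash
python3 -m crank '[{"gripper":-1,"dp":[0,0,-10],"turn":[0,0,0]},{"gripper":-1,"dp":[0,0,-20],"turn":[0,0,0]},{"gripper":-1,"dp":[0,0,-25],"turn":[0,0,0]},{"gripper":-1,"dp":[0,0,-30],"turn":[0,0,0]},{"gripper":-1,"dp":[0,0,-40],"turn":[0,0,0]},{"gripper":-1,"dp":[0,0,-40],"turn":[0,0,0]},{"gripper":-1,"dp":[0,0,0],"turn":[0,0,0]}]' 45
python3 - <<'E'
from h import *
P={}
for c in ("wrist","side","top"):
    P[c]=cap(c)
save(P["side"],"pics/side5.png",s=1.5);save(P["wrist"],"pics/wrist5.png",s=1.5)
s=manip.get_state();print(s["grip_width"]*92,s["ft_force"])
plan([.47,-.12,.30],np.radians(6.5))
E
```

```text
time: 7.38
ee_pos: [0.5645, 0.2286, 0.2769]
eef_rot: [-0.178, 3.131, 0.004]
ft_force: [0.5, -0.8, -2.4]
grip_width: 0.328
30.03092030379097 [ 0.25982539 -0.24678125 -2.85465588]
dp tool mm (present axes) [ 131.2 -335.   -27.6] turn [-0.03 -0.09  0.02] alt [ 1.0e-01 -0.0e+00 -1.8e+02] world d [ -92.2 -347.7   28. ] t 7.525 F [ 0.3 -0.2 -2.9]
```

View pics/side5.png

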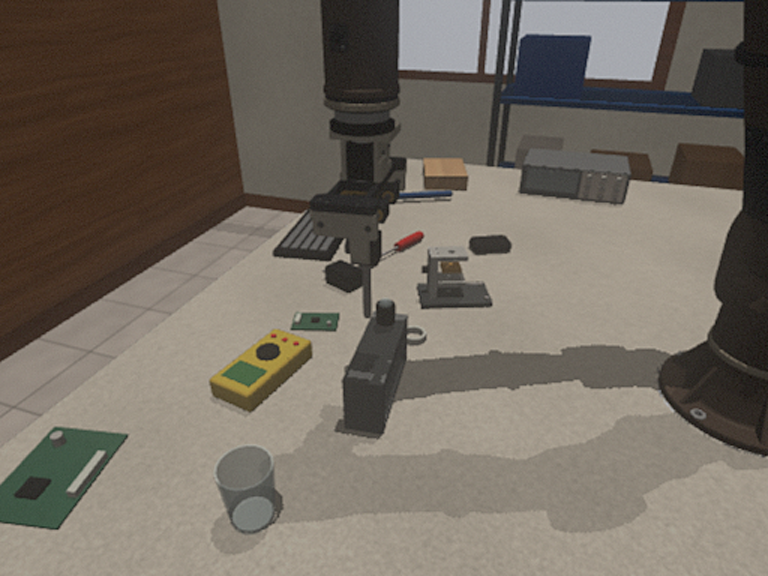

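View pics/wrist5.png

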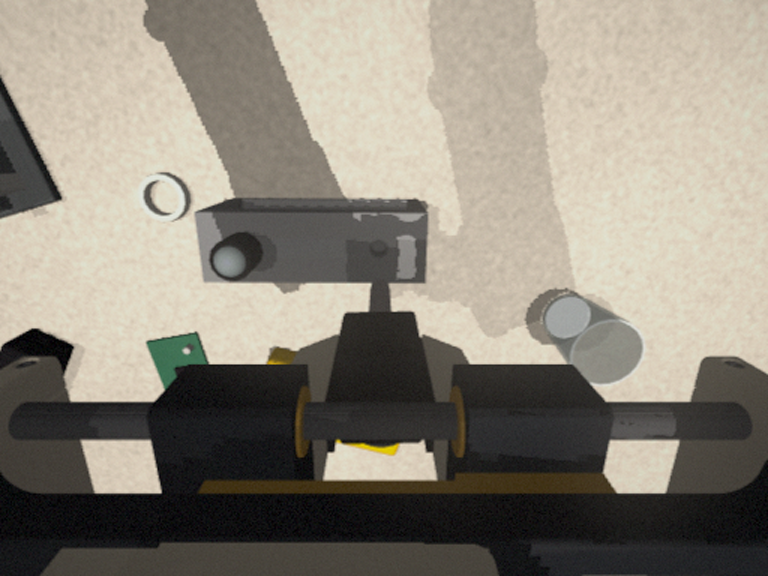

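The sensor is held, with a 30 mm opening and 2.5 N of weight. In the wrist view the empty rack hole shows at native pixel (252,165), and the post hangs in line with it at column 253. That serves as a reference for the holder's hole. Next I carry it over.

```bash
python3 -m crank '[{"gripper":-1,"dp":[5,-24,-2],"turn":[0,0,0]},{"gripper":-1,"dp":[10.4,-48.3,-2],"turn":[0,0,0]},{"gripper":-1,"dp":[10.4,-48.3,-2],"turn":[0,0,0]},{"gripper":-1,"dp":[10.4,-48.3,-2],"turn":[0,0,0]},{"gripper":-1,"dp":[10.4,-48.3,-2],"turn":[0,0,0]},{"gripper":-1,"dp":[10.4,-48.3,-2],"turn":[0,0,0]},{"gripper":-1,"dp":[10.4,-48.3,-2],"turn":[0,0,0]},{"gripper":-1,"dp":[10.4,-48.3,-1],"turn":[0,0,0]},{"gripper":-1,"dp":[5.2,-24,0],"turn":[0,0,-7]},{"gripper":-1,"dp":[0,0,0],"turn":[0,0,-7.5]},{"gripper":-1,"dp":[0,0,0],"turn":[0,0,0]},{"gripper":-1,"dp":[0,0,0],"turn":[0,0,0]}]' 45
python3 - <<'E'
from h import *
import pickle
P={}
for c in ("wrist","side","top"):
    P[c]=cap(c)
pickle.dump(P,open("P6.pkl","wb"))
save(P["side"],"pics/side6.png",s=1.5);save(P["wrist"],"pics/wrist6.png",s=1.5)
for n in ("slot_zero","shoe_level","holder"):
  for c in ("wrist","side"): 
    print(c,n,[(np.round(q["xy"],1).tolist(),round(q["conf"],2)) for q in nets.pinpoint(n,P[c])[:2]])
plan([.5257,-.1649,.292],np.radians(21))
E
```

```text
time: 9.02
ee_pos: [0.5238, -0.165, 0.2875]
eef_rot: [0.568, -3.089, -0.001]
ft_force: [0.6, -0.0, -2.4]
grip_width: 0.321
wrist slot_zero [([256.2, 148.9], 0.82)]
side slot_zero [([308.0, 169.4], 0.73)]
wrist shoe_level [([254.2, 145.1], 0.64)]
side shoe_level [([306.3, 180.2], 0.97)]
wrist holder [([250.0, 138.6], 0.82)]
side holder [([305.4, 196.1], 0.88)]
dp tool mm (present axes) [-1.3 -0.5 -4.1] turn [-0.    0.    0.01] alt [  -0.   -0. -180.] world d [1.4 0.1 4.1] t 9.475 F [ 0.1 -0.4 -2.5]
```

View pics/wrist6.png

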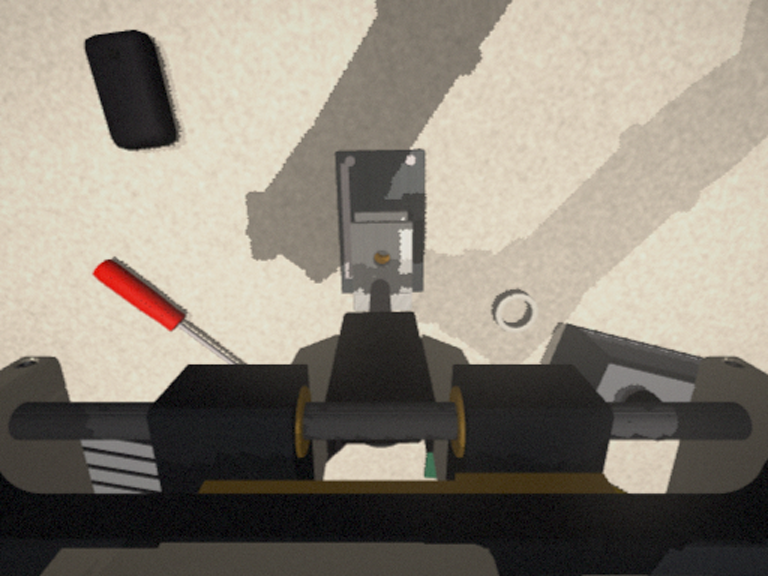

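View pics/side6.png

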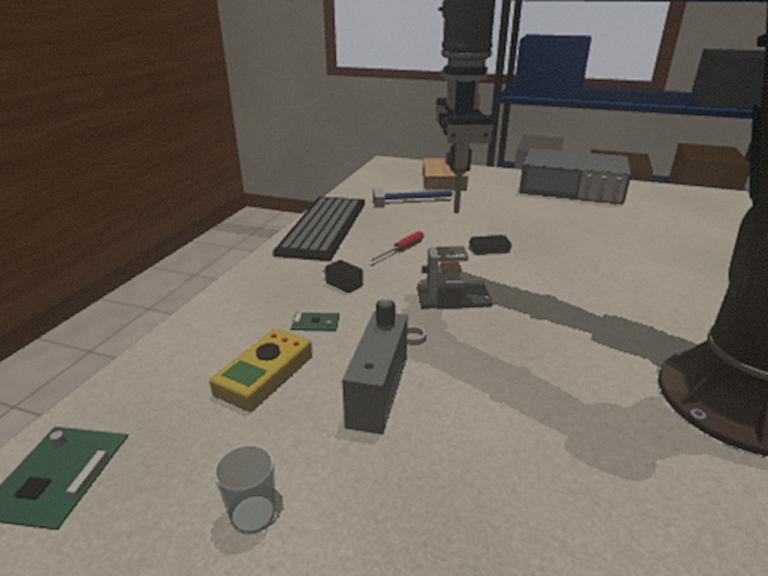

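The hole shows at about (382,258)/1.5 = (254.5,172), next to the post tip at (380,285)/1.5. I'll compare it precisely with the rack-hole reference.

Run:
```python
from h import *
a=cv2.imread("pics/wrist5.png")[220:320,320:440];b=cv2.imread("pics/wrist6.png")[220:320,320:440]
im=np.hstack([cv2.resize(x,None,fx=3.2,fy=3.2,interpolation=cv2.INTER_CUBIC) for x in (a,b)])
im=cv2.convertScaleAbs(im,alpha=1.6,beta=10)
cv2.imwrite("pics/z6.png",im);print(im.shape)
```

```text
(320, 768, 3)
```

View pics/z6.png

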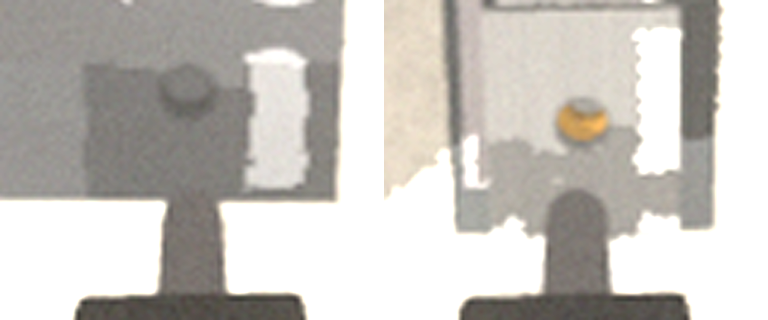

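Run:
```python
from h import *
import pickle
P=pickle.load(open("P6.pkl","rb"));p=P["wrist"];M=np.array(p["mount"])
def tool(xy,z):  # plane at tool z
    d=M[:3,:3]@np.linalg.inv(K(p))@np.array([xy[0],xy[1],1]);o=M[:3,3];return o+d*(z-o[2])/d[2]
print("rackhole in tool",tool((252.3,165.6),.2725-.095)*1e3)
h=tool((254.6,171.5),.2877-.110)*1e3
print("holder hole in tool",h)
# post axis in tool: width at tip; tip (lower end z=.093)
for v in (190,200,220,280): 
    print(v,tool(((320+193.5/3.2)/1.5,(220+v/3.2)/1.5),.093)*1e3)
X,e=tri([(P["top"],(298.75,218.5))]*1+[(p,(254.6,171.5))]);print("tri",X,e)
# slot_zero / side
X,e=tri([(P["side"],(308.0,169.4)),(p,(256.2,148.9))]);print("slot zero",X,e)
X,e=tri([(P["side"],(306.3,180.2)),(p,(254.2,145.1))]);print("shoe lvl",X,e)
s=manip.get_state();print(s["ee_pos"],s["ft_force"],s["time"])
```

```text
rackhole in tool [  5.83219734  -1.45465652 177.5       ]
holder hole in tool [ -1.71483279   1.39955383 177.7       ]
190 [ 5.62781484e+00 -1.87706229e-02  9.30000000e+01]
200 [ 3.56092269e+00 -1.65195793e-02  9.30000000e+01]
220 [-6.03227727e-01 -1.19844204e-02  9.30000000e+01]
280 [-1.33440412e+01  1.89154644e-03  9.30000000e+01]
tri [ 0.5243251  -0.1650977   0.11918981] [np.float64(2.1615289674231155), np.float64(2.161528967423011)]
slot zero [ 0.50085665 -0.17050488  0.10085369] [np.float64(1.7944607247162985), np.float64(1.7944607247163773)]
shoe lvl [ 0.50335484 -0.17208388  0.06154781] [np.float64(2.1129892025194237), np.float64(2.1129892025193953)]
[ 0.52430738 -0.16495197  0.28794621] [ 0.11918063 -0.3859231  -2.49329124] 9.475
```

Cross-check: seen in the wrist image, the post tip sits at tool x≈1, but the rack hole it came from sits at x≈6. That difference comes from calibration or slack. I'll lower to about 13 mm above the ear, displaced so the hole stays visible, and measure tip against hole at nearly the same depth.

```bash
python3 -m crank '[{"gripper":-1,"dp":[-8,0,10],"turn":[0,0,0]},{"gripper":-1,"dp":[0,0,20],"turn":[0,0,0]},{"gripper":-1,"dp":[0,0,20],"turn":[0,0,0]},{"gripper":-1,"dp":[0,0,10],"turn":[0,0,0]},{"gripper":-1,"dp":[0,0,5],"turn":[0,0,0]},{"gripper":-1,"dp":[0,0,0],"turn":[0,0,0]},{"gripper":-1,"dp":[0,0,0],"turn":[0,0,0]}]' 45
cat > e.py <<'E'
from h import *
import pickle,sys
t=sys.argv[1];P={}
for c in ("wrist","side"): P[c]=cap(c)
pickle.dump(P,open(f"P{t}.pkl","wb"))
save(P["side"],f"pics/side{t}.png",crop=(250,80,350,220),s=4);save(P["wrist"],f"pics/wrist{t}.png",crop=(205,90,305,240),s=4)
s=manip.get_state();print(s["ee_pos"],s["eef_rot"],s["ft_force"],s["time"])
E
python3 e.py 7
```

```text
time: 10.35
ee_pos: [0.5322, -0.1623, 0.2236]
eef_rot: [-0.573, 3.088, -0.001]
ft_force: [0.0, 0.5, -2.7]
grip_width: 0.324
[ 0.5320828  -0.16226199  0.22349992] [-5.72600446e-01  3.08792812e+00 -4.79252214e-04] [-0.39950078 -0.38109568 -1.75398001] 10.45
```

View pics/wrist7.png

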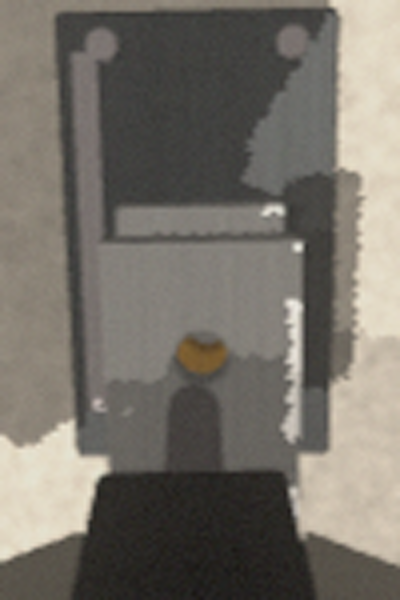

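View pics/side7.png

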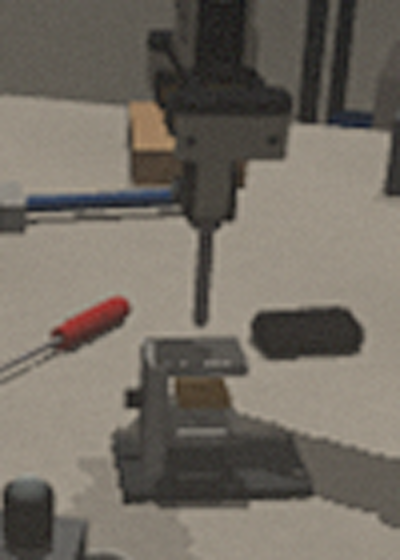

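Run:
```python
from h import *
import pickle
P=pickle.load(open("P7.pkl","rb"));p=P["wrist"];M=np.array(p["mount"])
def tool(xy,z):
    d=M[:3,:3]@np.linalg.inv(K(p))@np.array([xy[0],xy[1],1]);o=M[:3,3];return (o+d*(z-o[2])/d[2])*1e3
def pix(t):
    c=M[:3,:3].T@(np.array(t)/1e3-M[:3,3]);u=K(p)@c;return u[:2]/u[2]
print("hole",tool((255.3,178.6),.1135)); print("tip rim",tool((253.4,186),.093))
# side: project vertical post at tool axis and at tip
s=p; Rm=p["Rc"]; 
tc=np.array([0.5321,-0.1623,0.2235]);yaw=np.radians(21)
for tx in (0,5):
    b=tc+tx/1e3*np.array([-np.cos(yaw),-np.sin(yaw),0])
    print(tx,[((proj(P["side"],b+[0,0,-z])-[250,80])*4).round(1) for z in (.0,.093)])
hw=np.array([0.5321,-0.1623,0.110])
for a in (8,4): print("hole side zoom",a,((proj(P["side"],hw+a/1e3*np.array([-np.cos(yaw),-np.sin(yaw),0]))-[250,80])*4).round(1))
# model silhouettes: taper tip r4.5 at z93, r6 at z88
for ax in (0,1,2,3,4):
    q=np.array([pix((ax+r*np.cos(a),r*np.sin(a),z)) for z,r in ((93,4.5),(88,6)) for a in np.linspace(0,6.28,60)]);print(ax,"min row",q[:,1].min(),"zoom",(q[:,1].min()-90)*4)
```

```text
hole [  7.32414483   1.7091555  113.5       ]
tip rim [ 5.87794211 -0.25098981 93.        ]
0 [array([202.5, 206.6]), array([194.8, 322.1])]
5 [array([209.3, 206.6]), array([201.3, 322. ])]
hole side zoom 8 [203.5 346. ]
hole side zoom 4 [198.3 346.1]
0 min row 187.39090132477492 zoom 389.56360529909966
1 min row 186.381988815359 zoom 385.527955261436
2 min row 185.37069501493437 zoom 381.4827800597375
3 min row 184.3570114828583 zoom 377.4280459314332
4 min row 183.34092973854953 zoom 373.36371895419813
```

Run:
```python
from h import *
import pickle
P=pickle.load(open("P7.pkl","rb"))
im=P["side"]["frame"][135:185,280:320,::-1];im=cv2.resize(im,None,fx=12,fy=12,interpolation=cv2.INTER_CUBIC)
im2=P["wrist"]["frame"][165:215,235:275,::-1];im2=cv2.convertScaleAbs(cv2.resize(im2,None,fx=9,fy=9,interpolation=cv2.INTER_CUBIC),alpha=1.5)
cv2.imwrite("pics/s7z.png",cv2.convertScaleAbs(im,alpha=1.4));cv2.imwrite("pics/w7z.png",im2)
```

```text
(no output)
```

View pics/s7z.png

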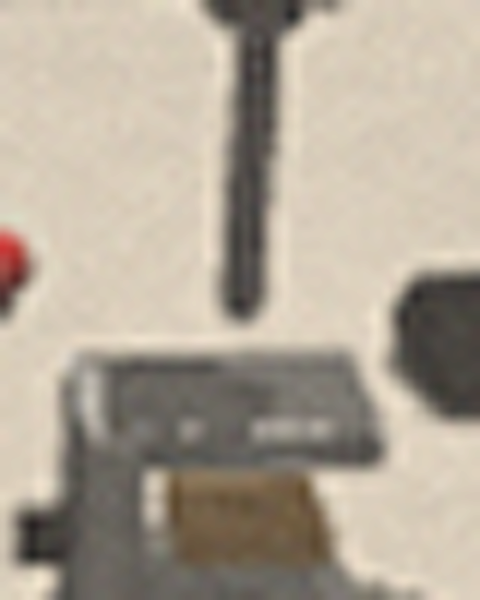

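View pics/w7z.png

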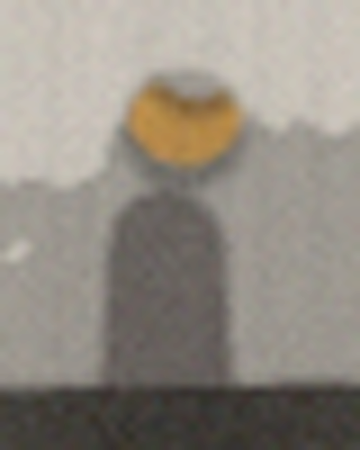

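Run:
```python
from h import *
import pickle
P=pickle.load(open("P7.pkl","rb"));p=P["wrist"];M=np.array(p["mount"])
def tool(xy,z):
    d=M[:3,:3]@np.linalg.inv(K(p))@np.array([xy[0],xy[1],1]);o=M[:3,3];return (o+d*(z-o[2])/d[2])*1e3
for a in ((100,240),(303,240)): print("ear near corners",tool((205+a[0]/4,90+a[1]/4),.1135))
print("hole",tool((255.2,179.1),.1135))
b=P["side"]
tc=np.array([0.5321,-0.1623,0.2235])
for yaw_d in (19,21,23):
  yaw=np.radians(yaw_d);ex=np.array([np.cos(yaw),np.sin(yaw),0]);ey=np.array([-np.sin(yaw),np.cos(yaw),0])
  yt=np.radians(21);h=tc+7.3e-3*np.array([-np.cos(yt),-np.sin(yt),0])+1.7e-3*np.array([-np.sin(yt),np.cos(yt),0]);h[2]=.11
  print(yaw_d,"hole world",h,[((proj(b,h+sx*.03*ex+sy*.025*ey)-[280,135])*12).round(0) for sx,sy in ((-1,-1),(-1,1),(1,1),(1,-1),(0,0))])
print("tip x=1.3", ((proj(b,tc+1.3e-3*np.array([-np.cos(yt),-np.sin(yt),0])-[0,0,.093])-[280,135])*12))
```

```text
ear near corners [ 36.43623122 -23.17649395 113.5       ]
ear near corners [ 36.45143746  26.57373136 113.5       ]
hole [  6.79789279   1.6093662  113.5       ]
19 hole world [ 0.52467564 -0.163329    0.11      ] [array([352., 339.]), array([378., 424.]), array([141., 424.]), array([124., 339.]), array([249., 381.])]
21 hole world [ 0.52467564 -0.163329    0.11      ] [array([348., 338.]), array([381., 422.]), array([145., 426.]), array([121., 341.]), array([249., 381.])]
23 hole world [ 0.52467564 -0.163329    0.11      ] [array([344., 336.]), array([383., 420.]), array([149., 428.]), array([119., 343.]), array([249., 381.])]
tip x=1.3 [229.43388548 306.08665051]
```

The wrist view puts the hole at tool (6.7, 1.7), and the ear's corners agree. The wrist, side and rack-hole estimates of the post's own x differ by 1–5 mm. I'll go down to about a 5 mm gap with part of the correction and compare again.

```bash
python3 -m crank '[{"gripper":-1,"dp":[0,1.9,5],"turn":[0,0,0]},{"gripper":-1,"dp":[0,0,5],"turn":[0,0,0]},{"gripper":-1,"dp":[0,0,3],"turn":[0,0,0]},{"gripper":-1,"dp":[0,0,2],"turn":[0,0,0]},{"gripper":-1,"dp":[0,0,0],"turn":[0,0,0]},{"gripper":-1,"dp":[0,0,0],"turn":[0,0,0]}]' 45
python3 e.py 8
python3 - <<'E'
from h import *
import pickle
P=pickle.load(open("P8.pkl","rb"))
a=cv2.resize(P["side"]["frame"][135:185,280:320,::-1],None,fx=9,fy=9,interpolation=cv2.INTER_CUBIC)
b=cv2.resize(P["wrist"]["frame"][165:215,235:275,::-1],None,fx=9,fy=9,interpolation=cv2.INTER_CUBIC)
cv2.imwrite("pics/z8.png",cv2.convertScaleAbs(np.hstack([a,b]),alpha=1.5))
E
```

```text
time: 11.2
ee_pos: [0.5312, -0.1605, 0.2081]
eef_rot: [-0.573, 3.089, -0.0]
ft_force: [0.1, -0.1, -1.3]
grip_width: 0.324
[ 0.53114577 -0.16044188  0.208053  ] [-5.72667168e-01  3.08871551e+00 -2.08757234e-05] [-0.30245195  0.18540069 -2.55991606] 11.3
```

View pics/z8.png

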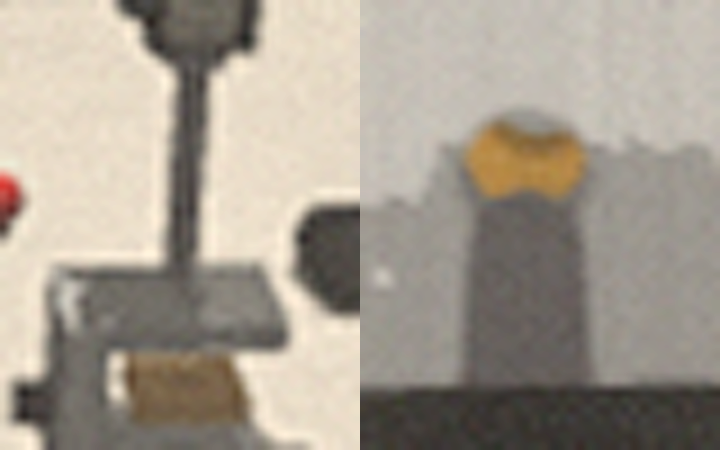

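```bash
python3 -m crank '[{"gripper":-1,"dp":[2.5,0,0],"turn":[0,0,0]},{"gripper":-1,"dp":[2,0,2],"turn":[0,0,0]},{"gripper":-1,"dp":[0,0,0],"turn":[0,0,0]},{"gripper":-1,"dp":[0,0,0],"turn":[0,0,0]}]' 45
python3 e.py 9
cat > z.py <<'E'
from h import *
import pickle,sys
t=sys.argv[1]
P=pickle.load(open(f"P{t}.pkl","rb"))
a=cv2.resize(P["side"]["frame"][135:185,280:320,::-1],None,fx=9,fy=9,interpolation=cv2.INTER_CUBIC)
b=cv2.resize(P["wrist"]["frame"][165:215,235:275,::-1],None,fx=9,fy=9,interpolation=cv2.INTER_CUBIC)
cv2.imwrite(f"pics/z{t}.png",cv2.convertScaleAbs(np.hstack([a,b]),alpha=1.5))
E
python3 z.py 9
```

```text
time: 11.8
ee_pos: [0.5269, -0.162, 0.2059]
eef_rot: [-0.573, 3.089, 0.0]
ft_force: [-0.4, 0.1, -1.9]
grip_width: 0.33
[ 0.52694847 -0.16198023  0.20595919] [-5.72936754e-01  3.08877700e+00 -2.32634578e-05] [-0.23517386  0.63028889 -2.94663563] 11.9
```

View pics/z9.png

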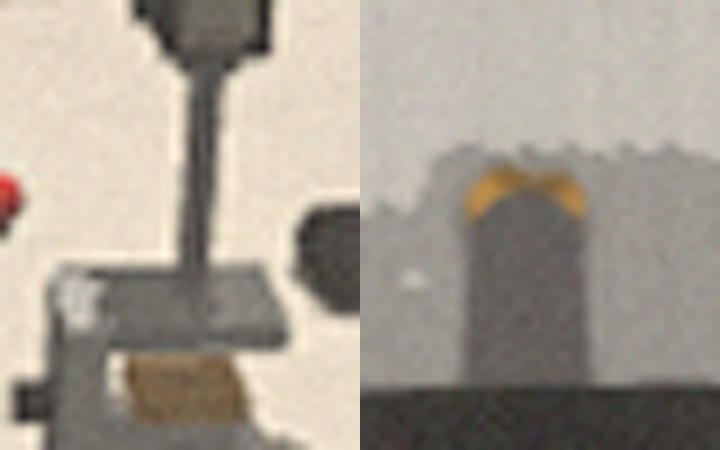

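Now the tip (apex at column 527) sits concentric with the hole (columns 465–588), at a gap of about 3 mm. I'll descend gently and watch the force.

```bash
python3 -m crank '[{"gripper":-1,"dp":[0,0,1.2],"turn":[0,0,0]},{"gripper":-1,"dp":[0,0,1.2],"turn":[0,0,0]},{"gripper":-1,"dp":[0,0,1.2],"turn":[0,0,0]},{"gripper":-1,"dp":[0,0,1],"turn":[0,0,0]}]' 45;python3 -m crank '[{"gripper":-1,"dp":[0,0,1],"turn":[0,0,0]},{"gripper":-1,"dp":[0,0,1],"turn":[0,0,0]}]' 45
python3 - <<'E'
from h import *
s=manip.get_state();print(s["ee_pos"],s["ft_force"],s["ft_torque"],s["time"])
E
```

```text
time: 12.4
ee_pos: [0.5268, -0.162, 0.2012]
eef_rot: [0.573, -3.089, -0.0]
ft_force: [-0.3, -0.5, -2.0]
grip_width: 0.326
time: 12.65
ee_pos: [0.5269, -0.162, 0.1992]
eef_rot: [0.573, -3.089, -0.0]
ft_force: [-1.0, -0.3, -1.5]
grip_width: 0.329
[ 0.52686381 -0.16204533  0.19923242] [-1.00018961 -0.27229128 -1.53848268] [0.05614278 0.02263203 0.01594892] 12.65
```

```bash
python3 -m crank '[{"gripper":-1,"dp":[0,0,1],"turn":[0,0,0]},{"gripper":-1,"dp":[0,0,1],"turn":[0,0,0]},{"gripper":-1,"dp":[0,0,1],"turn":[0,0,0]}]' 45;python3 -m crank '[{"gripper":-1,"dp":[0,0,1.2],"turn":[0,0,0]},{"gripper":-1,"dp":[0,0,1.2],"turn":[0,0,0]},{"gripper":-1,"dp":[0,0,1.2],"turn":[0,0,0]}]' 45; python3 e.py 10; python3 z.py 10
python3 - <<'E'
from h import *
s=manip.get_state();print(s["ee_pos"],s["ft_force"],s["ft_torque"],s["time"])
E
```

```text
time: 13.02
ee_pos: [0.5269, -0.162, 0.1963]
eef_rot: [-0.573, 3.089, 0.0]
ft_force: [-0.1, 0.7, -2.1]
grip_width: 0.328
time: 13.4
ee_pos: [0.5269, -0.162, 0.1926]
eef_rot: [-0.573, 3.089, 0.0]
ft_force: [-0.3, -0.2, -2.1]
grip_width: 0.319
[ 0.52676886 -0.16198016  0.19255509] [ 5.72821618e-01 -3.08867836e+00 -1.79830887e-04] [-0.00692672 -0.00293356 -1.68434825] 13.5
[ 0.52676886 -0.16198016  0.19255509] [-0.00692672 -0.00293356 -1.68434825] [ 0.06354131  0.01589055 -0.03147834] 13.5
```

View pics/z10.png

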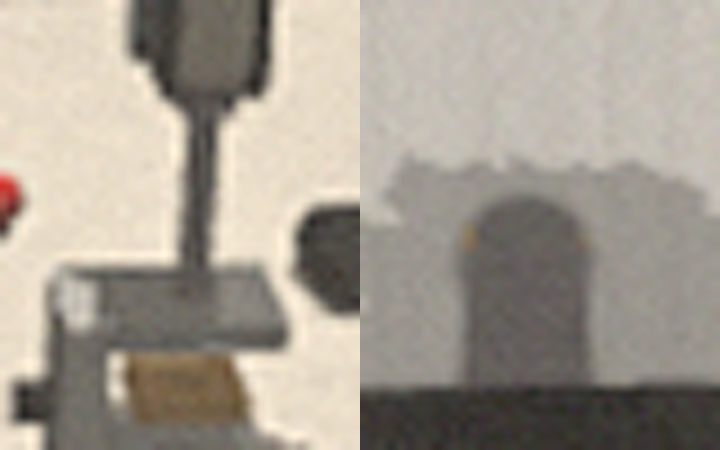

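```bash
python3 -m crank '[{"gripper":-1,"dp":[0,0,1.5],"turn":[0,0,0]},{"gripper":-1,"dp":[0,0,1.5],"turn":[0,0,0]},{"gripper":-1,"dp":[0,0,1.5],"turn":[0,0,0]},{"gripper":-1,"dp":[0,0,1.5],"turn":[0,0,0]}]' 45;python3 -m crank '[{"gripper":-1,"dp":[0,0,1.5],"turn":[0,0,0]},{"gripper":-1,"dp":[0,0,1.5],"turn":[0,0,0]},{"gripper":-1,"dp":[0,0,1.5],"turn":[0,0,0]},{"gripper":-1,"dp":[0,0,1.5],"turn":[0,0,0]}]' 45; python3 -m crank '[{"gripper":-1,"dp":[0,0,1.5],"turn":[0,0,0]},{"gripper":-1,"dp":[0,0,1.5],"turn":[0,0,0]},{"gripper":-1,"dp":[0,0,1.5],"turn":[0,0,0]}]' 45; python3 e.py 11; python3 z.py 11
```

```text
time: 14.0
ee_pos: [0.5269, -0.162, 0.1866]
eef_rot: [-0.573, 3.089, 0.0]
ft_force: [-0.4, 0.1, -2.0]
grip_width: 0.324
time: 14.5
ee_pos: [0.5269, -0.162, 0.1806]
eef_rot: [-0.573, 3.089, 0.0]
ft_force: [1.6, -0.3, -2.5]
grip_width: 0.319
time: 14.88
ee_pos: [0.5269, -0.162, 0.1761]
eef_rot: [-0.573, 3.089, 0.0]
ft_force: [-0.1, -0.8, -2.5]
grip_width: 0.326
[ 0.52677358 -0.16195965  0.17602708] [ 5.72821452e-01 -3.08867398e+00 -2.75806776e-04] [ 3.90507478e-04  5.87890322e-01 -2.75105681e+00] 14.975
```

View pics/z11.png

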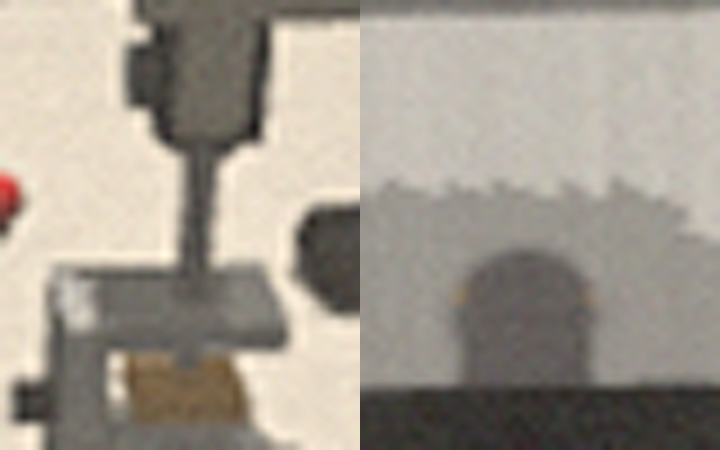

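The side view shows the tip emerging below the upper ear, above the brass shoe. There is no contact force so far. I continue into the shoe.

```bash
for i in 1; do :; done; python3 -m crank '[{"gripper":-1,"dp":[0,0,1],"turn":[0,0,0]},{"gripper":-1,"dp":[0,0,1],"turn":[0,0,0]},{"gripper":-1,"dp":[0,0,1],"turn":[0,0,0]},{"gripper":-1,"dp":[0,0,1],"turn":[0,0,0]}]' 45;python3 -m crank '[{"gripper":-1,"dp":[0,0,1],"turn":[0,0,0]},{"gripper":-1,"dp":[0,0,1],"turn":[0,0,0]}]' 45; python3 -m crank '[{"gripper":-1,"dp":[0,0,1],"turn":[0,0,0]},{"gripper":-1,"dp":[0,0,1],"turn":[0,0,0]}]' 45
```

```text
time: 15.48
ee_pos: [0.5269, -0.162, 0.1722]
eef_rot: [-0.573, 3.089, 0.0]
ft_force: [-1.3, 0.2, -2.4]
grip_width: 0.321
time: 15.72
ee_pos: [0.5269, -0.162, 0.1702]
eef_rot: [-0.573, 3.089, 0.0]
ft_force: [0.2, 0.3, -1.5]
grip_width: 0.327
time: 15.98
ee_pos: [0.5269, -0.162, 0.1681]
eef_rot: [-0.573, 3.089, 0.0]
ft_force: [-0.1, -0.0, -1.4]
grip_width: 0.327
```

```bash
python3 -m crank '[{"gripper":-1,"dp":[0,0,1],"turn":[0,0,0]},{"gripper":-1,"dp":[0,0,1],"turn":[0,0,0]}]' 45; python3 -m crank '[{"gripper":-1,"dp":[0,0,1],"turn":[0,0,0]},{"gripper":-1,"dp":[0,0,1],"turn":[0,0,0]}]' 45; python3 -m crank '[{"gripper":-1,"dp":[0,0,1],"turn":[0,0,0]},{"gripper":-1,"dp":[0,0,1],"turn":[0,0,0]}]' 45
```

```text
time: 16.23
ee_pos: [0.5269, -0.1617, 0.1662]
eef_rot: [-0.573, 3.089, 0.001]
ft_force: [0.3, 2.2, -0.3]
grip_width: 0.322
time: 16.48
ee_pos: [0.5268, -0.1615, 0.1641]
eef_rot: [-0.573, 3.089, 0.001]
ft_force: [-0.0, 3.0, -0.3]
grip_width: 0.323
time: 16.73
ee_pos: [0.5269, -0.1616, 0.1622]
eef_rot: [-0.573, 3.089, 0.001]
ft_force: [-0.7, 4.1, -0.3]
grip_width: 0.325
```

```bash
python3 -m crank '[{"gripper":-1,"dp":[0,0,1],"turn":[0,0,0]},{"gripper":-1,"dp":[0,0,1],"turn":[0,0,0]},{"gripper":-1,"dp":[0,0,1],"turn":[0,0,0]},{"gripper":-1,"dp":[0,0,1],"turn":[0,0,0]}]' 45; python3 -m crank '[{"gripper":-1,"dp":[0,0,1.2],"turn":[0,0,0]},{"gripper":-1,"dp":[0,0,1.2],"turn":[0,0,0]},{"gripper":-1,"dp":[0,0,1.2],"turn":[0,0,0]},{"gripper":-1,"dp":[0,0,1.2],"turn":[0,0,0]}]' 45; python3 -m crank '[{"gripper":-1,"dp":[0,0,1.2],"turn":[0,0,0]},{"gripper":-1,"dp":[0,0,1.2],"turn":[0,0,0]},{"gripper":-1,"dp":[0,0,1.2],"turn":[0,0,0]},{"gripper":-1,"dp":[0,0,1.2],"turn":[0,0,0]}]' 45; python3 e.py 12; python3 z.py 12
```

```text
time: 17.23
ee_pos: [0.5269, -0.1616, 0.1582]
eef_rot: [-0.573, 3.089, 0.001]
ft_force: [-0.2, 5.0, 2.2]
grip_width: 0.322
time: 17.73
ee_pos: [0.5269, -0.1615, 0.1534]
eef_rot: [-0.573, 3.089, 0.001]
ft_force: [-1.1, 4.9, 2.7]
grip_width: 0.323
time: 18.23
ee_pos: [0.5269, -0.1616, 0.1486]
eef_rot: [-0.573, 3.089, 0.001]
ft_force: [0.2, 5.2, 1.2]
grip_width: 0.328
[ 0.52684065 -0.16153627  0.14847239] [ 5.73416122e-01 -3.08872146e+00 -9.13346295e-04] [-0.6685263   4.64901818 -0.13677548] 18.325
```

View pics/z12.png

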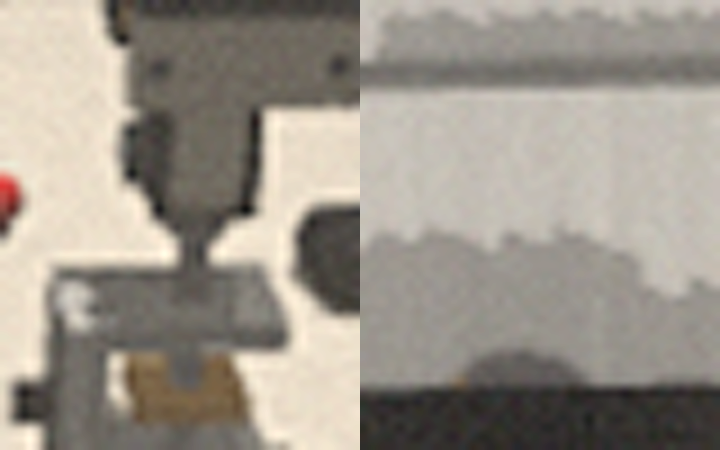

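The side view shows the post passing the ear and entering the shoe's top face at about (187,385) in the zoom. Next I'll feel carefully for the lower ear.

```bash
python3 -m crank '[{"gripper":-1,"dp":[0,0,1],"turn":[0,0,0]},{"gripper":-1,"dp":[0,0,1],"turn":[0,0,0]},{"gripper":-1,"dp":[0,0,1],"turn":[0,0,0]}]' 45; python3 -m crank '[{"gripper":-1,"dp":[0,0,1],"turn":[0,0,0]},{"gripper":-1,"dp":[0,0,1],"turn":[0,0,0]},{"gripper":-1,"dp":[0,0,1],"turn":[0,0,0]}]' 45; python3 -m crank '[{"gripper":-1,"dp":[0,0,1],"turn":[0,0,0]},{"gripper":-1,"dp":[0,0,1],"turn":[0,0,0]}]' 45
```

```text
time: 18.7
ee_pos: [0.5269, -0.1615, 0.1456]
eef_rot: [-0.573, 3.089, 0.001]
ft_force: [-0.7, 5.5, 2.5]
grip_width: 0.325
time: 19.08
ee_pos: [0.5269, -0.1615, 0.1426]
eef_rot: [-0.573, 3.089, 0.001]
ft_force: [-0.6, 6.6, 1.6]
grip_width: 0.324
time: 19.32
ee_pos: [0.5269, -0.1615, 0.1406]
eef_rot: [-0.573, 3.089, 0.001]
ft_force: [-0.0, 6.3, 1.5]
grip_width: 0.324
```

```bash
python3 -m crank '[{"gripper":-1,"dp":[0,0,1],"turn":[0,0,0]},{"gripper":-1,"dp":[0,0,1],"turn":[0,0,0]},{"gripper":-1,"dp":[0,0,1],"turn":[0,0,0]}]' 45; python3 -m crank '[{"gripper":-1,"dp":[0,0,1],"turn":[0,0,0]},{"gripper":-1,"dp":[0,0,1],"turn":[0,0,0]},{"gripper":-1,"dp":[0,0,1],"turn":[0,0,0]}]' 45; python3 -m crank '[{"gripper":-1,"dp":[0,0,1.2],"turn":[0,0,0]},{"gripper":-1,"dp":[0,0,1.2],"turn":[0,0,0]},{"gripper":-1,"dp":[0,0,1.2],"turn":[0,0,0]}]' 45
```

```text
time: 19.7
ee_pos: [0.5269, -0.1615, 0.1376]
eef_rot: [-0.574, 3.089, 0.001]
ft_force: [-1.2, 5.6, 2.0]
grip_width: 0.325
time: 20.08
ee_pos: [0.527, -0.1615, 0.1347]
eef_rot: [-0.574, 3.089, 0.001]
ft_force: [-0.7, 5.4, 1.7]
grip_width: 0.325
time: 20.45
ee_pos: [0.527, -0.1615, 0.1311]
eef_rot: [-0.574, 3.089, 0.001]
ft_force: [-0.3, 5.6, 2.3]
grip_width: 0.323
```

```bash
python3 -m crank '[{"gripper":-1,"dp":[0,0,1.2],"turn":[0,0,0]},{"gripper":-1,"dp":[0,0,1.2],"turn":[0,0,0]},{"gripper":-1,"dp":[0,0,1.2],"turn":[0,0,0]},{"gripper":-1,"dp":[0,0,1.2],"turn":[0,0,0]}]' 45; python3 -m crank '[{"gripper":-1,"dp":[0,0,0.7],"turn":[0,0,0]},{"gripper":-1,"dp":[0,0,0.7],"turn":[0,0,0]}]' 45; python3 -m crank '[{"gripper":-1,"dp":[0,0,0.5],"turn":[0,0,0]},{"gripper":-1,"dp":[0,0,0.5],"turn":[0,0,0]}]' 45; python3 e.py 13; python3 z.py 13
```

```text
time: 20.95
ee_pos: [0.527, -0.1615, 0.1263]
eef_rot: [-0.574, 3.089, 0.001]
ft_force: [-0.4, 6.1, 3.2]
grip_width: 0.324
time: 21.2
ee_pos: [0.527, -0.1615, 0.1249]
eef_rot: [-0.574, 3.089, 0.001]
ft_force: [-0.4, 6.1, 1.6]
grip_width: 0.328
time: 21.45
ee_pos: [0.527, -0.1615, 0.1239]
eef_rot: [-0.574, 3.089, 0.001]
ft_force: [-0.9, 6.2, 3.0]
grip_width: 0.325
[ 0.52697521 -0.16144983  0.12388996] [-5.73694741e-01  3.08856045e+00  8.60867194e-04] [-0.72949284  5.47465689  1.5979049 ] 21.55
```

View pics/z13.png

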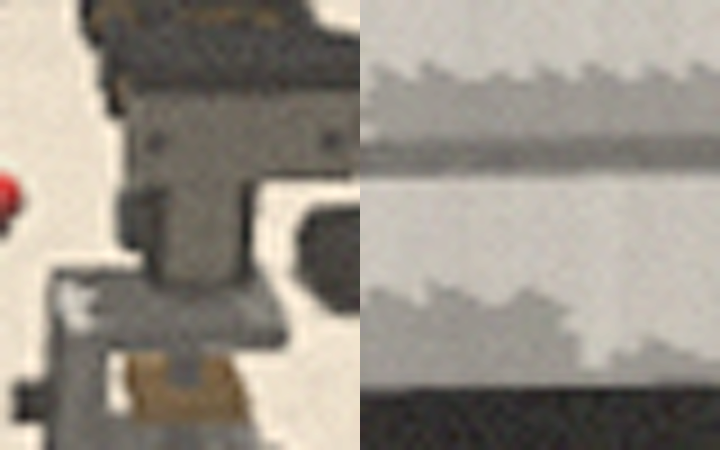

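Almost home: TCP 0.1239, with home expected near 0.123. I'll creep down until contact.

```bash
python3 -m crank '[{"gripper":-1,"dp":[0,0,0.4],"turn":[0,0,0]},{"gripper":-1,"dp":[0,0,0.3],"turn":[0,0,0]}]' 45; python3 -m crank '[{"gripper":-1,"dp":[0,0,0.3],"turn":[0,0,0]},{"gripper":-1,"dp":[0,0,0],"turn":[0,0,0]}]' 45;  python3 -m crank '[{"gripper":-1,"dp":[0,0,0.3],"turn":[0,0,0]},{"gripper":-1,"dp":[0,0,0],"turn":[0,0,0]}]' 45
```

```text
time: 21.8
ee_pos: [0.527, -0.1615, 0.1232]
eef_rot: [-0.574, 3.089, 0.001]
ft_force: [-0.9, 6.7, 2.4]
grip_width: 0.322
time: 22.05
ee_pos: [0.527, -0.1615, 0.1229]
eef_rot: [-0.574, 3.089, 0.001]
ft_force: [-0.7, 6.3, 2.2]
grip_width: 0.326
time: 22.3
ee_pos: [0.527, -0.1614, 0.1229]
eef_rot: [-0.574, 3.088, 0.001]
ft_force: [-1.2, 5.4, 5.1]
grip_width: 0.323
```

Contact has begun: z has stopped at 0.1229 and the force is rising. I'll press a bit more to confirm it is seated.

```bash
python3 -m crank '[{"gripper":-1,"dp":[0,0,0.3],"turn":[0,0,0]},{"gripper":-1,"dp":[0,0,0],"turn":[0,0,0]}]' 45;  python3 -m crank '[{"gripper":-1,"dp":[0,0,0.3],"turn":[0,0,0]},{"gripper":-1,"dp":[0,0,0],"turn":[0,0,0]}]' 45; python3 -c "
from h import *
s=manip.get_state();print(s['ee_pos'],s['ft_force'],s['ft_torque'])"
```

```text
time: 22.55
ee_pos: [0.527, -0.1615, 0.1228]
eef_rot: [-0.574, 3.088, 0.001]
ft_force: [-2.6, 6.3, 7.2]
grip_width: 0.326
time: 22.8
ee_pos: [0.527, -0.1615, 0.1228]
eef_rot: [-0.574, 3.088, 0.001]
ft_force: [-4.0, 7.5, 12.0]
grip_width: 0.327
[ 0.52701008 -0.16145731  0.12278558] [-4.02973742  7.46546598 11.99751402] [ 1.82990912  0.91617184 -0.02199198]
```

```bash
python3 -m crank '[{"gripper":-1,"dp":[0,0,0.2],"turn":[0,0,0]},{"gripper":-1,"dp":[0,0,0],"turn":[0,0,0]}]' 45; python3 -m crank '[{"gripper":-0.1,"dp":[0,0,0],"turn":[0,0,0]},{"gripper":0.2,"dp":[0,0,0],"turn":[0,0,0]},{"gripper":0.5,"dp":[0,0,0],"turn":[0,0,0]},{"gripper":0.5,"dp":[0,0,0],"turn":[0,0,0]},{"gripper":0.5,"dp":[0,0,0],"turn":[0,0,0]},{"gripper":0.5,"dp":[0,0,0],"turn":[0,0,0]}]'; python3 e.py 14
python3 -c "
from h import *
p=cap('wrist');save(p,'pics/w14.png',s=1.5)"
```

```text
time: 23.05
ee_pos: [0.527, -0.1614, 0.1228]
eef_rot: [-0.574, 3.088, 0.001]
ft_force: [-4.4, 5.8, 12.3]
grip_width: 0.329
time: 23.8
ee_pos: [0.5269, -0.162, 0.1217]
eef_rot: [-0.573, 3.089, -0.0]
ft_force: [0.1, -0.3, 0.3]
grip_width: 0.751
[ 0.5268896  -0.1620084   0.12174228] [-5.72862484e-01  3.08885361e+00 -4.51739804e-06] [ 0.66877939 -0.4512967   0.09930199] 23.9
```

View pics/w14.png

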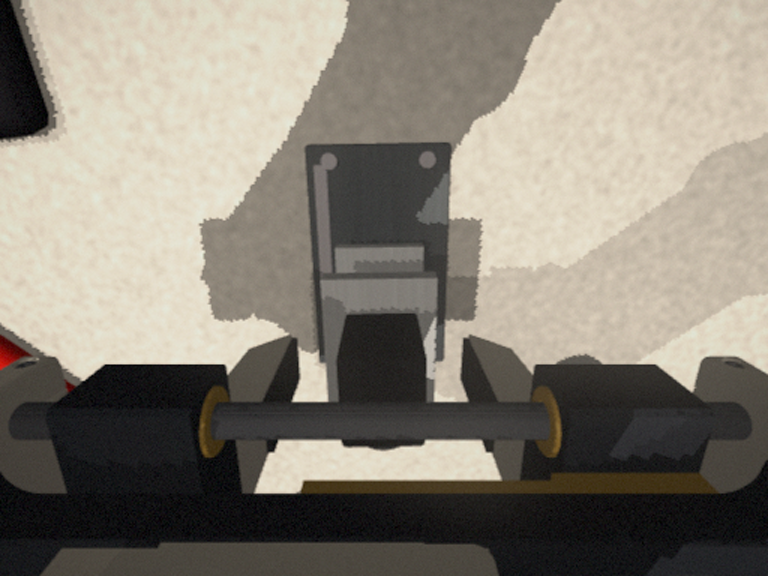

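Released; both jaws are clear of the head. I back straight up and inspect.

```bash
python3 -m crank '[{"gripper":0.7,"dp":[0,0,-10],"turn":[0,0,0]},{"gripper":0.7,"dp":[0,0,-25],"turn":[0,0,0]},{"gripper":0.7,"dp":[0,0,-40],"turn":[0,0,0]},{"gripper":0.7,"dp":[0,0,-45],"turn":[0,0,0]},{"gripper":0.7,"dp":[30,0,-30],"turn":[0,0,0]},{"gripper":0.7,"dp":[40,0,0],"turn":[0,0,0]},{"gripper":0.7,"dp":[30,0,0],"turn":[0,0,0]},{"gripper":0.7,"dp":[0,0,0],"turn":[0,0,0]},{"gripper":0.7,"dp":[0,0,0],"turn":[0,0,0]}]'
python3 - <<'E'
from h import *
import pickle
P={c:cap(c) for c in ("wrist","side","top")};pickle.dump(P,open("P15.pkl","wb"))
for n in ("sensor",):
  for c in P: print(c,[(np.round(q["rect"]),q["conf"]) for q in nets.outline_of(n,P[c])[:2]])
save(P["side"],"pics/s15.png",crop=(265,110,345,220),s=5)
save(P["wrist"],"pics/w15.png",s=1.5);save(P["top"],"pics/t15.png",s=1.5)
s=manip.get_state();print(s["ee_pos"],s["time"])
E
```

```text
time: 25.08
ee_pos: [0.4341, -0.1976, 0.2723]
eef_rot: [-0.573, 3.088, -0.0]
ft_force: [-0.3, -0.2, 0.6]
grip_width: 0.847
wrist [(array([239., 238., 270., 266.]), 0.72)]
side [(array([292., 152., 307., 184.]), 0.65)]
top [(array([288., 208., 308., 224.]), 0.44)]
[ 0.43391407 -0.19759667  0.27155328] 25.375
```

View pics/s15.png

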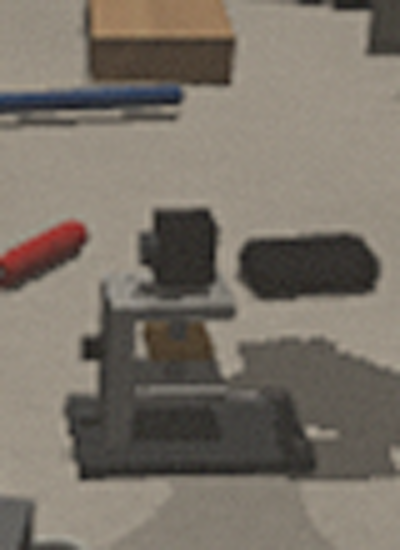

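View pics/w15.png

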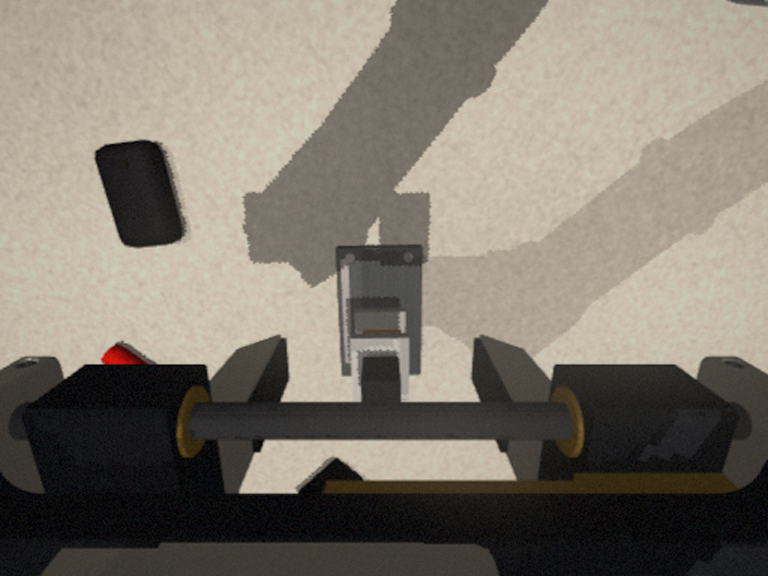

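View pics/t15.png

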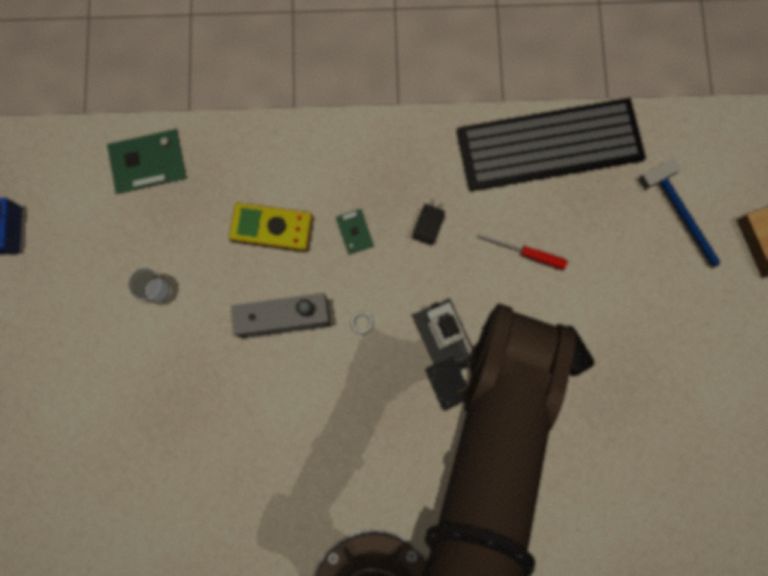

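```bash
python3 -c "
from h import *
print(job.finish_job())"
```

```text
the job is handed in; nothing more can be done
None
```

The thermal sensor is threaded through the upper ear, the brake shoe and the lower ear, its collar is on the upper ear, and I have let go. I handed the job in at about 25 s of the 64 s allowed.

- **Insertion:** The post entered all three holes without a force spike. The shoe pushed sideways with about 5–7 N. The tool stopped at z = 0.1228 m, against about 0.123 m expected for fully home. Pressing on to about 12 N did not move it further.
- **Last pictures:** The sensor stands upright on the holder and the gripper is clear of it. The lamp is still in the rack, and nothing else looks moved.
- **Disagreements:** Before contact, the wrist, side and rack-hole estimates of the post's position differed by 1–5 mm. I used the close-up wrist view, and the clean entry bore it out.
- **Not measured:** I did not measure the seating under the collar from the pictures, which cannot show less than about 1 mm. That it is home rests on the stop height and the rise in force.

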